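Pull the valve cassette from the manifold on the turntable

ROBOT

A 6-joint arm with a two-finger parallel gripper is mounted at the origin on the work surface. World frame = base frame: x ahead of the robot, y to its left, z up, the work surface at z = 0. Lengths are in m, angles in rad, forces in N, time in s.
With the tool pointing down it reaches from about 0.325 to 0.75 m from the base axis. Payload 7.6 kg.
Tool frame: the origin (TCP) lies at the very end of the fingers, on their centre line; the grasp point (between the pads) lies 19 mm behind it; z points along the fingers, y is the line along which they close (so a half turn about z gives the same grasp; the last joint's range is limited). The gripper opens to 85 mm and grips with 20 to 120 N. Pads are 22 mm wide; open, the fingers measure 114 mm over their backs; the gripper's body (76 mm by 85 mm) begins 54 mm behind the grasp point. The pads swing forward as they close: fully open they stand 13 mm farther back than shut.
Start: joints at [1.07, 0.052, 1.401, -0, 1.689, -0.07], TCP at [0.219, 0.477, 0.231] pointing down, gripper open.
Joint ranges: [-2.9, 2.9], [-0.91, 2.17], [0.12, 2.37], [-1.06, 4.2], [0.26, 2.73], [-2.93, 2.93]. Speed limits (rad/s): [2.57, 2.57, 3.01, 3.14, 3.14, 3.14].

INTERFACE

Orientations are given as a unit quaternion [x, y, z, w].
In Python, from workcell import bot, cams, job gives the robot as it stands. The module is installed in compiled form; this text tells all that it offers.
- The arm moves only by the tool apply_moves, never from a script. Its argument "moves" is a list of rows, each a list of 4 numbers: the shift along the tool's x, y, z scaled (see below), then the turn about the tool's z scaled (see below). A call has 1 to 20 rows; each row is the pose to reach, as a shift and turn from the pose commanded when the call began, along the tool's axes at that moment; what a row does not reach only later rows make up. The controller multiplies each number of a shift by 10 cm and each number of a turn by 0.5 rad. A row lasts 1/8 s, in which the tool goes at most 62.5 mm and 10.7 degrees, less where a joint would pass 70% of its speed; a pose out of reach is approached as far as the arm can. A call with a number of a shift or a turn outside -1 to 1 is refused whole. A call with a gripper value outside its range is refused whole. "jaw" is the closure, from 0 (fully open) to 1 (shut), set as the call begins (left out, the last holds). The fingers move at their own pace and stop on an object; the grip force is fixed at half the most. Time passes only in rows, so rows that repeat a pose let the fingers close. It gives the time, the measured TCP pose, the force, the opening and the grip force at its end, in the units of the state.
- bot.sense(): the state, without advancing time (a new reading comes with each control period).
- cams.snapshot(name): name is "side" or "top" or "wrist"; returns a dict with "color" (400x640x3 uint8, red, green, blue), "mtx" (3x3 intrinsics, pixels), "xyz" and "rotation" of the camera in the world. Camera axes: x right, y down, z forward; pixel columns grow to the right and rows downward; lengths in m; the calibration is good to about 2 mm. A picture is of the moment at which its call begins. There is no depth.
- job.finish_job(): hands the job in; it is judged then, once.
The state is a dict: "t": time; "qpos": joint angles; "dq": joint speeds; "joint_torque": joint torques, N m; "position": TCP position; "ee_rot": TCP orientation; "wrist_force": force on the tool from outside, world axes, zero at the start; "torque": the same for the moment, N m; "grip_width": opening from 0.0 (shut) to 1.0 (fully open); "gripper_force": force on a finger pad.
Only numpy, scipy, OpenCV 4.12 (cv2) and the standard library are available. Lean on these libraries where they do the work, as an engineer would, in place of code of your own. Each camera call takes 0.05 s, during which the arm holds its last target. There are 200 camera calls.

TASK

Swing the clear hinged hood over the valve manifold up until it rests on its stop and leave it there. Then squeeze the two spring catches on the front and rear ends of the tall plug-in valve cassette together with the fingers, draw the cassette straight up out of its station, and finish while still holding it by the squeezed catches, upright and still, about 10 cm above its seat. Leave the tube, the screw and the bracket on the mat where they are.

Things in the scene. Friction and masses are not known exactly. Their poses are not given: they have to be found in the camera images.
- fixture: Fixed cast aluminium turntable (disc 260 mm across, 45 mm high; locked) carrying a valve manifold 150 mm (x) by 170 mm (y), top 85 mm above the origin. Origin: centre of the underside, on the mat. x points from the hood's handle side to its hinge side, z up. Three stations at x = 0, y = -46, 0, 46 mm; each has a steel keeper 31 to 43 mm in front and behind, 14 mm above the manifold
- cover (a joint): Hinge of the clear hood over the manifold (135 mm in fixture x, 166 wide, 70 high, 3 mm walls, 0.22 kg, open below), rad: 0 closed, 1.745 on its stop, leaning back. It turns about the fixture's +y axis through cover_hinge, with little friction: let go below about 0.9 it falls shut, above about 1.2 it falls gently open onto the stop
- cover_hinge (a point): Middle of the hood's hinge axis (fixture x = 72 mm, y = 0, z = 87 mm); its axes are the hood's, the same as the fixture's when closed
- cover_handle (a point): Middle of the steel bow handle on the hood's front: a round bar 10 mm thick, 90 mm long along y, 40 mm in front of the front wall, with a leg at each end. Closed, it is 175 mm to -x of the hinge and 50 mm above it, 20 mm below the hood's top: pinch it from above, fingers closing along fixture x; it turns between the pads as the hood swings. Axes as cover_hinge
- cassette: Loose plug-in valve cassette, dark grey box 40 mm (x) by 24 mm (y) by 58 mm high, about 0.15 kg, upright in one of the three stations (blanking plates on the others). Origin: centre of its underside, on the manifold top; axes parallel to the fixture's. A black spring catch on its front (-x) and rear (+x) end; with both squeezed in it lifts straight out
- catch_front (a joint): Travel of the front (-x) catch, m: 0 released, 0.006 squeezed fully in. Spring 3.6 N at the start, 7.2 N fully in. The toe at its foot catches under the keeper lip until it is pressed in 4 mm; fully in, it clears the lip by 2 mm
- catch_rear (a joint): The same for the rear (+x) catch
- catch_front_pad (a point): Middle of the front catch's flat outer face, 18 mm wide (y) by 26 mm high, 42 mm above the cassette's underside and 32 mm to -x of the axis when released: 64 mm over both catches released, 52 mm squeezed
- catch_rear_pad (a point): The same for the rear catch, 32 mm to +x
- blank0: Grey blanking plate fixed over an unused station, 58 x 36 x 14 mm high, no catches. Origin: centre of its underside
- blank1: The second blanking plate, the same
- tube: Bystander: silver cylinder tube standing on end on the mat, 40 mm across, 100 mm high. Origin: centre of its underside
- cushion_screw: Bystander: red anodized cushion screw standing on its head on the mat, 20 mm across, 36 mm high. Origin: centre of its underside
- foot_bracket: Bystander: steel L-shaped foot bracket on the mat, 50 x 44 x 45 mm high, 4 mm thick. Origin: centre of its underside

How it is judged:
On the way, in this order (a step that is already met when the one before it is completed fails the run):
1. the hood rests open on its stop (value of joint cover above 1.68 rad), for 0.2 s.
2. the fingers squeeze both catches in while the cassette still sits in its station (value of joint each of catch_front, catch_rear above 0.004 m and z of cassette in the frame of fixture below 0.093 m and contact force between cassette and the fingers above 3 N), for 0.1 s.
At the end, for the whole second after the job is handed in: Hood open on its stop (over 1.68 rad); fingers hold the cassette, both catches in over 4 mm; it is still (under 30 mm/s), upright within 0.3 rad, underside 60 to 160 mm above the manifold top, within 150 mm of the turntable axis, not touching the fixture (value of joint cover above 1.68 rad and value of joint each of catch_front, catch_rear above 0.004 m and contact force between cassette and the fingers above 3 N and contact force between cassette and fixture below 0.2 N and z of cassette in the frame of fixture between 0.145 and 0.245 m and horizontal distance between cassette and fixture below 0.15 m and angle between cassette's own z axis and vertical below 0.3 rad and linear speed of cassette below 0.03 m/s); the arm keeps its last pose, push and grip.
It fails at once if the tube, the screw or the bracket is moved more than 15 mm (distance of any of tube, cushion_screw, foot_bracket from where it was at the start of the episode above 0.015 m).
It also fails if it takes over 48 s, if anything falls off the work surface, if the arm or the gripper's body presses on something with over 40 N, if the wrist force passes 120 N, or if a joint passes its speed limit or range.

## Working session

There is one attempt and no reset: what is moved stays moved. The work goes in short steps, Python scripts to look and compute and a tool call to move; the robot and the scene stay as the last step left them, time stands still between calls to the robot, and variables do not carry over. Pictures are saved under pics/ and viewed, at most 10 in all, crops included, and the job is handed in when it is done.

Besides the shell and the picture viewer there is one more tool, called as a command line: name --pt "numbers of a row" for each row, then --argument value for the rest. apply_moves: Moves the arm, as the interface text tells. Its arguments: {"type":"object","properties":{"moves":{"type":"array","items":{"type":"array","items":{"type":"number"}}},"jaw":{"type":"number"}},"required":["moves"]}

```bash
mkdir -p pics
python3 - <<'E'
from workcell import bot,cams,job
import cv2,json
s=bot.sense();print(s)
for n in("top","side"):
    c=cams.snapshot(n);cv2.imwrite(f"pics/{n}0.png",c["color"][:,:,::-1]);print(n,c["mtx"].tolist(),c["xyz"],c["rotation"])
E
```

```text
{'t': 0.0, 'qpos': array([ 1.06966238e+00,  5.28825746e-02,  1.40171817e+00,  5.04352420e-05,
        1.68856917e+00, -7.02969282e-02]), 'dq': array([ 0.00068608,  0.00042652,  0.00202573, -0.00021928,  0.00093185,
        0.00034813]), 'joint_torque': array([ 1.85014619e-04, -3.81668222e+01, -3.60185051e+01, -7.81180552e-05,
        6.25191926e-03,  1.57210692e-06]), 'position': array([0.21908301, 0.47678712, 0.23045175]), 'ee_rot': array([ 2.13753342e-01,  9.76887346e-01, -7.49602280e-04, -2.46301120e-04]), 'wrist_force': array([-0.20185445,  0.11214924, -0.52768452]), 'torque': array([-0.0279279 , -0.01913578, -0.02364008]), 'gripper_force': 0.0, 'grip_width': 0.9972021239341397}
top [[375.43745314861815, 0.0, 321.70483929315577], [0.0, 375.43745314861815, 209.69029526411117], [0.0, 0.0, 1.0]] [ 0.48512297 -0.00977167  1.08176962] [-0.70057141  0.71321146 -0.0144735   0.01787825]
side [[424.96891422374966, 0.0, 316.10022582332044], [0.0, 424.96891422374966, 198.42865407899035], [0.0, 0.0, 1.0]] [ 0.09284398 -0.720804    0.73124463] [ 0.86091277 -0.24554417  0.12433288 -0.42787686]
```

View pics/top0.png

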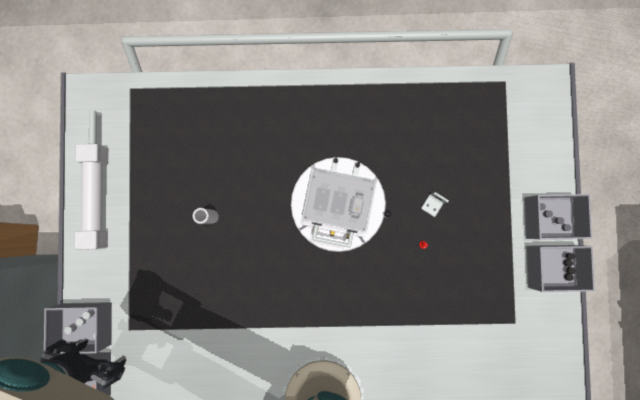

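View pics/side0.png

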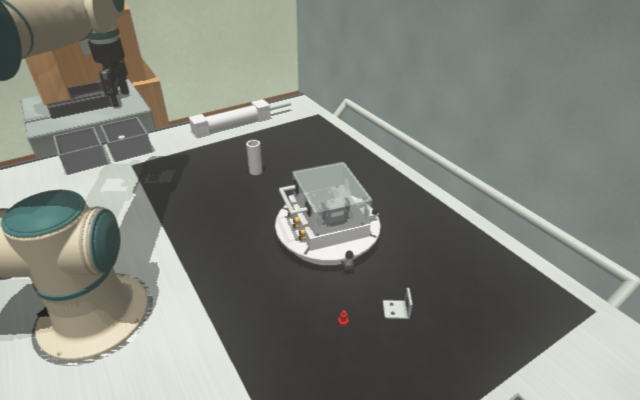

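The top view shows the turntable near (338,204), with the handle side facing the robot at about (332,235). The cassette looks to be in the right-hand station, around (357,205). I'll enlarge both views.

Run:
```python
import cv2,numpy as np
a=cv2.imread("pics/top0.png")[150:260,285:395];b=cv2.imread("pics/side0.png")[155:275,265:390]
f=lambda i:cv2.resize(i,(400,int(400*i.shape[0]/i.shape[1])),interpolation=cv2.INTER_CUBIC)
a,b=f(a),f(b);h=max(len(a),len(b))
p=lambda i:np.vstack([i,np.zeros((h-len(i),400,3),np.uint8)])
cv2.imwrite("pics/c0.png",np.hstack([p(a),p(b)]))
```

```text
(no output)
```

View pics/c0.png

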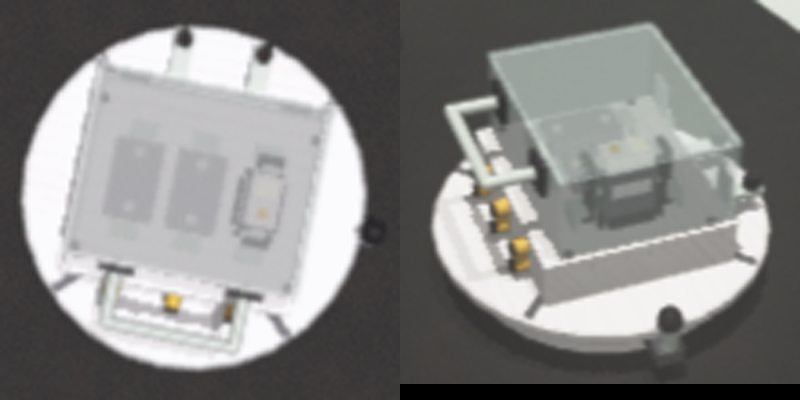

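The top crop shows the hood rotated slightly clockwise, with handle bar ends at about (108,326) and (236,347). The cassette is in the y=-46 station at (262,202). In the side crop the hood's top corners are at (490,55), (653,25), (743,143) and (562,185).

```bash
cat > h.py <<'E'
import numpy as np,json
from workcell import bot,cams,job
from scipy.spatial.transform import Rotation as R
def proj(c,P):
    p=(np.atleast_2d(P)-c["xyz"])@R.from_quat(c["rotation"]).as_matrix()
    p=p@c["mtx"].T;return p[:,:2]/p[:,2:]
def fx(v,P):
    return R.from_euler('z',v[2]).apply(np.atleast_2d(P))+[v[0],v[1],0]
def rel(target,yaw=None):
    "moves-units shift (tool axes) from the measured pose"
    s=bot.sense();r=R.from_quat(s["ee_rot"]);return r.inv().apply(np.array(target)-s["position"])/.1
E
python3 - <<'E'
from h import *
from scipy.optimize import least_squares
t,s=cams.snapshot("top"),cams.snapshot("side")
tp=np.array([[195,197],[108,326],[236,347],[262,202]])/3.636+[285,150]
tP=np.array([[0,0,45],[-103,45,137],[-103,-45,137],[0,-46,143]])/1e3
sp=np.array([[490,55],[653,25],[743,143],[562,185],[450,110],[485,182]])/3.2+[265,155]
sP=np.array([[-63,83,157],[72,83,157],[72,-83,157],[-63,-83,157],[-103,45,137],[-103,-45,137]])/1e3
f=lambda v:np.r_[proj(t,fx(v,tP))-tp,proj(s,fx(v,sP))-sp].ravel()
o=least_squares(f,[.5,-.05,-.15],loss='soft_l1');print(o.x,f(o.x).reshape(-1,2).round(1))
v=o.x;np.save("v.npy",v)
print("handle",fx(v,[-.103,0,.137]),"cass",fx(v,[0,-.046,.085]))
st=bot.sense();print(R.from_quat(st["ee_rot"]).as_matrix().round(3))
print(rel(fx(v,[-.103,0,.25])[0]))
E
```

```text
[ 0.7840448  -0.20142098 -0.32721142] [[ 51.7 -85.7]
 [ 53.1 -98.7]
 [ 51.8 -93.8]
 [ 57.6 -92.8]
 [ -8.7  -1.2]
 [ -9.5   1.6]
 [ -0.8   4.1]
 [ -0.4  -0.4]
 [ -6.6  -0.9]
 [ -2.2  -0.4]]
handle [[ 0.68650974 -0.16831641  0.137     ]] cass [[ 0.76926023 -0.24498033  0.085     ]]
[[-0.909  0.418 -0.   ]
 [ 0.418  0.909 -0.001]
 [ 0.    -0.001 -1.   ]]
[-6.94111974 -3.91114385 -0.18872153]
```

Run:
```python
from h import *
from scipy.optimize import least_squares
t,s=cams.snapshot("top"),cams.snapshot("side")
for c in(t,s):print(R.from_quat(c["rotation"]).as_matrix().round(3).tolist(),proj(c,[0.5,-.06,.05]),proj(c,[0,0,0]))
tp=np.array([[195,197],[108,326],[236,347],[262,202]])/3.636+[285,150]
tP=np.array([[0,0,45],[-103,45,137],[-103,-45,137],[0,-46,143]])/1e3
sp=np.array([[490-400,55],[653-400,25],[743-400,143],[562-400,185],[450-400,110],[485-400,182]])/3.2+[265,155]
sP=np.array([[-63,83,157],[72,83,157],[72,-83,157],[-63,-83,157],[-103,45,137],[-103,-45,137]])/1e3
f=lambda v:np.r_[proj(t,fx(v,tP))-tp,proj(s,fx(v,sP))-sp].ravel()
o=least_squares(f,[.5,-.05,-.15]);print(o.x,f(o.x).reshape(-1,2).round(1))
v=o.x;np.save("v.npy",v)
print("handle",fx(v,[-.103,0,.137]),"cass",fx(v,[0,-.046,.085]))
print(rel(fx(v,[-.103,0,.25])[0]))
```

```text
[[-0.018, -0.999, 0.046], [-1.0, 0.018, 0.004], [-0.005, -0.046, -0.999]] [[341.85557251 221.11751725]] [[323.29936234 399.15276025]]
[[0.848, -0.316, 0.424], [-0.529, -0.513, 0.676], [0.004, -0.798, -0.603]] [[313.24975883 229.58373901]] [[ 94.60361067 314.5529964 ]]
[ 0.54747967 -0.05132881 -0.217359  ] [[-0.3 -0.1]
 [-0.6 -1.3]
 [-0.7  0.1]
 [ 0.8 -0.3]
 [-0.7 -0. ]
 [-0.5 -0.4]
 [-0.2  0.4]
 [-0.7 -0.2]
 [ 0.5  1.2]
 [ 0.7  1.3]]
handle [[ 0.44690322 -0.0291167   0.137     ]] cass [[ 0.5375597  -0.09624645  0.085     ]]
[-4.18261321 -3.6474261  -0.18798475]
```

The fit is good to about 1 px: the fixture is at (0.547,-0.051) with yaw -0.217. Now I'll move towards the handle.

apply_moves --pt "-0.25 -0.22 -0.1 0.25" --pt "-0.5 -0.44 -0.2 0.5" --pt "-0.75 -0.66 -0.2 0.75" --pt "-1 -0.88 -0.2 1" --pt "-1 -0.88 -0.2 1" --jaw 0.55

```text
t: 0.92
position: [0.274, 0.3541, 0.2516]
ee_rot: [0.45, 0.893, 0.0, 0.0]
wrist_force: [-0.4, 0.5, -0.0]
grip_width: 0.445
gripper_force: 0.0
```

```bash
cat >> h.py <<'E'
v=np.load("v.npy")
def info(P,dyaw=0):
    "P in fixture frame for the TCP: move units left"
    s=bot.sense();r=R.from_quat(s["ee_rot"]).as_matrix()
    yaw=np.arctan2(r[1,1],r[0,1]);e=(yaw-v[2]-dyaw+np.pi/2)%np.pi-np.pi/2
    loc=R.from_euler('z',-v[2]).apply(s["position"]-[v[0],v[1],0])
    print("t",s["t"],"move",rel(fx(v,P)[0]).round(3),"turn",round(e/.5,3),"fix",loc.round(4),"w",s["grip_width"],"gf",s["gripper_force"],"F",s["wrist_force"].round(1),"q",s["qpos"].round(2))
E
python3 -c "
from h import *
info([-.103,0,.25])"
```

```text
t 0.925 move [-4.109 -0.89   0.015] turn 1.709 fix [-0.3544  0.337   0.2516] w 0.4453014970258977 gf 0.0 F [-0.4  0.5 -0. ] q [ 0.83 -0.17  1.58 -0.    1.74  0.19]
```

apply_moves --pt "-0.35 -0.1 0 0.3" --pt "-0.7 -0.2 0 0.6" --pt "-1 -0.22 0 0.86" --pt "-1 -0.22 0 0.86"

```text
t: 1.42
position: [0.3159, 0.2616, 0.2514]
ee_rot: [0.63, 0.777, 0.0, -0.0]
wrist_force: [-0.1, -0.8, 0.2]
grip_width: 0.452
gripper_force: 0.0
```

```bash
python3 -c "
from h import *
info([-.103,0,.25])"
```

```text
t 1.425 move [-3.115  0.679  0.013] turn 0.852 fix [-0.2936  0.2556  0.2514] w 0.45201000801589836 gf 0.0 F [-0.1 -0.8  0.2] q [ 0.6  -0.28  1.67  0.    1.75  0.39]
```

apply_moves --pt "-0.35 0.1 0 0.3" --pt "-0.7 0.2 0 0.6" --pt "-1 0.3 0 0.85" --pt "-1 0.3 0 0.85"

```text
t: 1.92
position: [0.366, 0.1704, 0.2512]
ee_rot: [0.779, 0.627, -0.0, -0.0]
wrist_force: [-0.5, 1.0, 0.9]
grip_width: 0.451
gripper_force: 0.0
```

```bash
python3 -c "
from h import *
info([-.103,0,.25])"
```

```text
t 1.925 move [-1.777  1.215  0.011] turn 0.005 fix [-0.225   0.1773  0.2512] w 0.4508885428376934 gf 0.0 F [-0.5  1.   0.9] q [ 0.34 -0.3   1.69  0.    1.76  0.56]
```

apply_moves --pt "-0.3 0.2 0 0" --pt "-0.6 0.4 0 0" --pt "-0.9 0.6 0 0" --pt "-0.9 0.6 0 0"

```text
t: 2.42
position: [0.4053, 0.0698, 0.2511]
ee_rot: [0.778, 0.628, -0.0, -0.0]
wrist_force: [0.5, 0.6, 0.0]
grip_width: 0.444
gripper_force: 0.0
```

apply_moves --pt "-0.3 0.2 0 0" --pt "-0.6 0.4 0 0" --pt "-0.88 0.6 0 0" --pt "-0.88 0.61 0 0" --pt "-0.88 0.61 0 0"

```text
t: 3.05
position: [0.4458, -0.0276, 0.2512]
ee_rot: [0.778, 0.628, 0.0, -0.0]
wrist_force: [-0.6, 0.5, -0.1]
grip_width: 0.447
gripper_force: 0.0
```

Run:
```python
from h import *
import cv2
info([-.103,0,.118])
for n in("side","wrist"):
    c=cams.snapshot(n);im=c["color"][:,:,::-1].copy()
    print(n,proj(c,fx(v,np.array([[-.103,.045,.137],[-.103,-.045,.137],[-.063,.083,.157],[-.063,-.083,.157],[0,-.046,.143]]))).round(1).tolist())
    if n=="side": im=cv2.resize(im[120:280,220:400],(640,569),interpolation=cv2.INTER_CUBIC)
    cv2.imwrite(f"pics/{n}1.png",im)
a=cv2.imread("pics/side1.png");b=cv2.imread("pics/wrist1.png")
cv2.imwrite("pics/d1.png",np.hstack([cv2.resize(a,(360,320)),cv2.resize(b,(440,275))[:, :] if 0 else cv2.copyMakeBorder(cv2.resize(b,(440,275)),0,45,0,0,cv2.BORDER_CONSTANT)]))
```

```text
t 3.05 move [-0.013  0.014  1.332] turn 0.01 fix [-0.1044  0.0012  0.2512] w 0.44748346928413923 gf 0.0 F [-0.6  0.5 -0.1] q [-0.15 -0.18  1.58  0.    1.74  0.07]
side [[281.2, 190.6], [292.2, 213.2], [292.4, 172.2], [314.9, 212.6], [335.7, 202.0]]
wrist [[323.7, 141.3], [323.0, 245.5], [381.9, 89.9], [370.2, 296.9], [443.7, 250.1]]
```

View pics/d1.png

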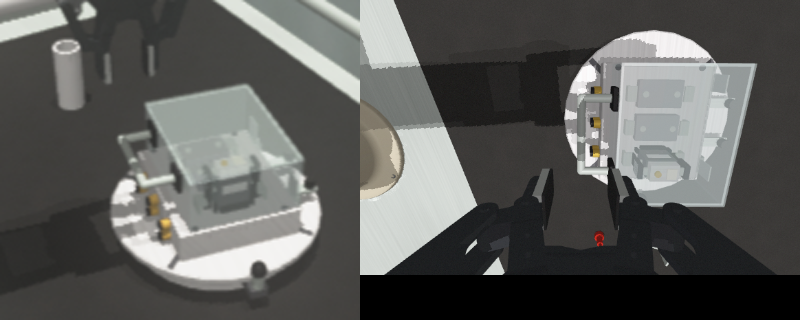

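The wrist view shows the handle ends at (323,141) and (323,247), matching the prediction. Next I'll descend, pinch and re-measure.

apply_moves --pt "0 0.01 0.35 0.01" --pt "0 0.01 0.7 0.01" --pt "0 0.01 0.95 0.01" --pt "0 0.01 0.95 0.01" --jaw 0.62

```text
t: 3.65
position: [0.4457, -0.0284, 0.1548]
ee_rot: [0.78, 0.626, -0.001, -0.001]
wrist_force: [-0.1, -0.8, 0.1]
grip_width: 0.378
gripper_force: 0.0
```

apply_moves --pt "-0.01 0 0.12 0" --pt "-0.01 0 0.25 0" --pt "-0.01 0 0.37 0" --pt "-0.01 0 0.37 0"

```text
t: 4.15
position: [0.446, -0.0304, 0.1181]
ee_rot: [0.78, 0.625, -0.001, -0.001]
wrist_force: [-0.2, 0.5, -0.5]
grip_width: 0.381
gripper_force: 0.0
```

apply_moves --pt "0 0 0 0" --pt "0 0 0 0" --pt "0 0 0 0" --pt "0 0 0 0" --pt "0 0 0 0" --pt "0 0 0 0" --jaw 1

```text
t: 4.9
position: [0.446, -0.0303, 0.1198]
ee_rot: [0.78, 0.625, -0.001, -0.001]
wrist_force: [-6.7, 1.9, 3.0]
grip_width: 0.095
gripper_force: 58.5
```

Run:
```python
from h import *
import cv2
info([-.103,0,.118])
c=cams.snapshot("side");im=c["color"][:,:,::-1]
cv2.imwrite("pics/s2.png",cv2.resize(im[120:280,220:400],(640,569),interpolation=cv2.INTER_CUBIC))
# waypoints in tool units (tool y=fix x, tool z=-z), relative to start
for k in np.arange(.15,1.76,.1):
    x,z=-.175*np.cos(k)+.05*np.sin(k),.175*np.sin(k)+.05*np.cos(k)
    print(round(k,2),round((x+.175)*10,2),round(-(z-.05)*10,2))
```

```text
t 4.9 move [0.014 0.007 0.018] turn -0.005 fix [-0.1037 -0.0014  0.1198] w 0.09488862511777005 gf 58.52996528148651 F [-6.7  1.9  3. ] q [-0.15 -0.1   1.78  0.    1.47  0.07]
0.15 0.09 -0.26
0.25 0.18 -0.42
0.35 0.28 -0.57
0.45 0.39 -0.71
0.55 0.52 -0.84
0.65 0.66 -0.96
0.75 0.81 -1.06
0.85 0.97 -1.14
0.95 1.14 -1.21
1.05 1.31 -1.27
1.15 1.49 -1.3
1.25 1.67 -1.32
1.35 1.85 -1.32
1.45 2.04 -1.3
1.55 2.21 -1.26
1.65 2.39 -1.2
1.75 2.55 -1.13
```

View pics/s2.png

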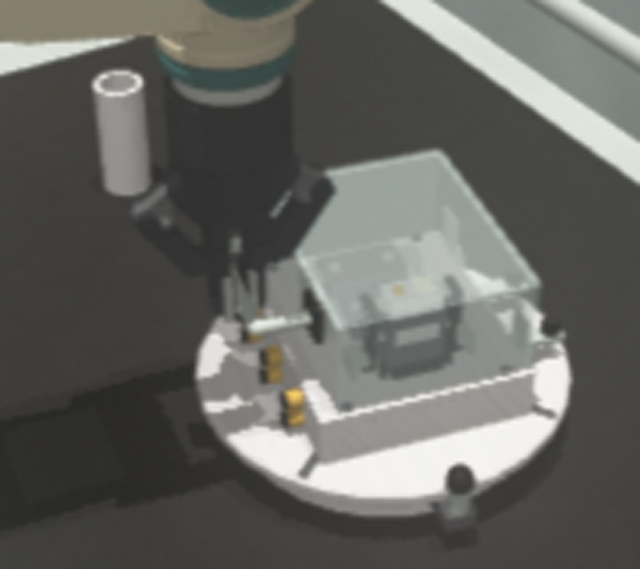

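The handle is pinched (8 mm opening, 58 N). Now I'll swing the hood along its arc.

apply_moves --pt "0 0.02 -0.09 0" --pt "0 0.09 -0.26 0" --pt "0 0.18 -0.42 0" --pt "0 0.28 -0.57 0" --pt "0 0.39 -0.71 0" --pt "0 0.52 -0.84 0" --pt "0 0.66 -0.96 0" --pt "0 0.66 -0.96 0"

```text
t: 5.95
position: [0.5114, -0.0448, 0.219]
ee_rot: [0.78, 0.625, 0.001, 0.001]
wrist_force: [-10.6, 2.1, 11.8]
grip_width: 0.093
gripper_force: 60.6
```

```bash
python3 -c "
from h import *
info([-.103+.066,0,.2155])"
```

```text
t 5.95 move [ 0.014 -0.004  0.035] turn -0.005 fix [-0.0366 -0.0014  0.219 ] w 0.09272366302492514 gf 60.6156724691391 F [-10.6   2.1  11.8] q [-0.16  0.02  1.46  0.    1.66  0.06]
```

apply_moves --pt "0 0.06 -0.09 0" --pt "0 0.13 -0.13 0" --pt "0 0.29 -0.21 0" --pt "0 0.46 -0.28 0" --pt "0 0.63 -0.34 0" --pt "0 0.81 -0.37 0" --pt "0 0.9 -0.38 0" --pt "0 0.9 -0.38 0"

```text
t: 6.95
position: [0.5998, -0.0645, 0.2552]
ee_rot: [0.78, 0.625, 0.001, 0.001]
wrist_force: [-1.3, 2.0, 5.0]
grip_width: 0.089
gripper_force: 61.6
```

```bash
python3 -c "
from h import *
info([.055,0,.2495])"
```

```text
t 6.95 move [0.016 0.011 0.057] turn -0.005 fix [ 0.0539 -0.0016  0.2552] w 0.08876831006769793 gf 61.58641219139099 F [-1.3  2.   5. ] q [-0.17  0.27  1.11  0.    1.76  0.05]
```

apply_moves --pt "0 0.08 -0.02 0" --pt "0 0.18 -0.02 0" --pt "0 0.27 -0.02 0" --pt "0 0.37 -0.01 0" --pt "0 0.46 0 0" --pt "0 0.55 0.02 0" --pt "0 0.64 0.04 0" --pt "0 0.72 0.07 0" --pt "0 0.8 0.1 0" --pt "0 0.87 0.13 0" --pt "0 0.87 0.13 0"

```text
t: 8.32
position: [0.685, -0.0835, 0.2409]
ee_rot: [0.78, 0.625, 0.001, 0.001]
wrist_force: [1.4, 3.0, 6.4]
grip_width: 0.093
gripper_force: 63.5
```

```bash
python3 -c "
from h import *
info([.144,0,.235])"
```

```text
t 8.325 move [0.018 0.028 0.059] turn -0.005 fix [ 0.1412 -0.0018  0.2409] w 0.09307505706214503 gf 63.47121477127075 F [1.4 3.  6.4] q [-0.18  0.54  0.8   0.    1.8   0.04]
```

apply_moves --pt "0 0 0 0" --pt "0 0 0 0" --pt "0 0 -0.1 0" --pt "0 -0.02 -0.3 0" --pt "0 -0.05 -0.5 0" --pt "0 -0.2 -0.6 0" --pt "0 -0.5 -0.7 0" --pt "0 -0.8 -0.7 0" --pt "0 -0.8 -0.7 0" --jaw 0.55

```text
t: 9.45
position: [0.6046, -0.0658, 0.3118]
ee_rot: [0.78, 0.625, 0.0, 0.001]
wrist_force: [0.1, 0.1, -0.1]
grip_width: 0.448
gripper_force: 0.0
```

Run:
```python
from h import *
import cv2
info([0,-.046,.25])
a=cams.snapshot("side");w=cams.snapshot("wrist")
print(proj(a,fx(v,[.1516,0,.251])), "wrist pred pads/top",proj(w,fx(v,[[-.032,-.046,.127],[.032,-.046,.127],[0,-.046,.143]])).round(1).tolist())
A=cv2.resize(a["color"][60:280,220:440,::-1],(400,400),interpolation=cv2.INTER_CUBIC);B=cv2.resize(w["color"][:,:,::-1],(400,250))
cv2.imwrite("pics/w3.png",w["color"][:,:,::-1])
cv2.imwrite("pics/d3.png",np.hstack([A,cv2.copyMakeBorder(B,0,150,0,0,cv2.BORDER_CONSTANT)]))
```

```text
t 9.45 move [-0.443 -0.589  0.617] turn -0.005 fix [ 0.0589 -0.0018  0.3118] w 0.44774447382552185 gf 0.0 F [ 0.1  0.1 -0.1] q [-0.17  0.29  0.97 -0.    1.87  0.05]
[[391.24726864 139.88616109]] wrist pred pads/top [[236.0, 215.8], [295.5, 215.5], [263.2, 221.0]]
```

View pics/d3.png

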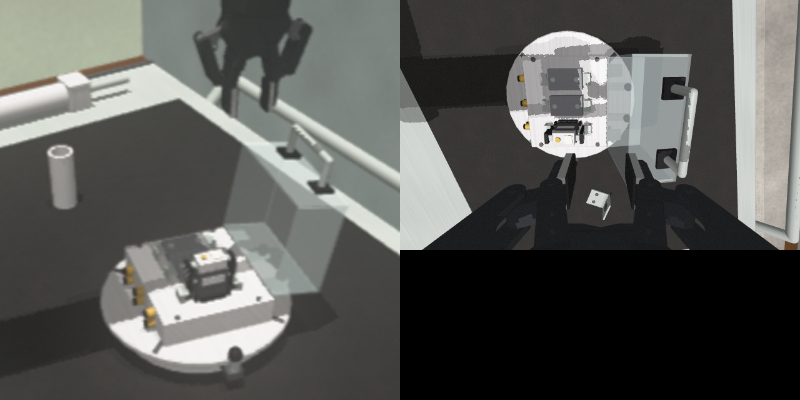

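The hood is open: the handle in the side view is at about (392,139), against (391,140) predicted for the stop. Next I'll go above the cassette and take a close wrist measurement.

apply_moves --pt "-0.15 -0.2 0 0" --pt "-0.3 -0.4 0.1 0" --pt "-0.44 -0.59 0.3 -0.005" --pt "-0.44 -0.59 0.6 -0.005" --pt "-0.44 -0.59 0.6 -0.005" --pt "-0.44 -0.59 0.6 -0.005" --jaw 0

```text
t: 10.3
position: [0.5393, -0.0963, 0.2515]
ee_rot: [0.78, 0.626, 0.0, 0.0]
wrist_force: [0.2, 0.0, 0.7]
grip_width: 1.003
gripper_force: 0.0
```

Run:
```python
from h import *
import cv2
info([0,-.046,.104])
w=cams.snapshot("wrist");t=cams.snapshot("side")
P=fx(v,[[-.02,-.034,.143],[.02,-.034,.143],[-.02,-.058,.143],[.02,-.058,.143],[-.032,-.046,.127],[.032,-.046,.127]])
p=proj(w,P);print(p.round(1).tolist());print(proj(t,P).round(1).tolist())
f=lambda im,x,y:cv2.resize(im[y:y+100,x:x+100,::-1],(400,400),interpolation=cv2.INTER_CUBIC)
x,y=(p[:4].mean(0)-50).astype(int);x2,y2=(proj(t,P)[:4].mean(0)-50).astype(int);y=min(y,300);print(x,y,x2,y2)
cv2.imwrite("pics/d4.png",np.hstack([f(w["color"],x,y),f(t["color"],x2,y2)]))
```

```text
t 10.3 move [-0.004 -0.019  1.475] turn -0.0 fix [ 0.0017 -0.0456  0.2515] w 1.0025432401871013 gf 0.0 F [0.2 0.  0.7] q [-0.24  0.11  1.3   0.    1.73 -0.03]
[[294.2, 182.7], [344.2, 182.6], [295.0, 211.0], [343.6, 210.9], [282.1, 191.7], [356.6, 191.5]]
[[325.6, 200.7], [341.8, 197.2], [329.4, 206.8], [345.9, 203.2], [322.4, 210.4], [348.3, 204.7]]
269 146 285 152
```

View pics/d4.png

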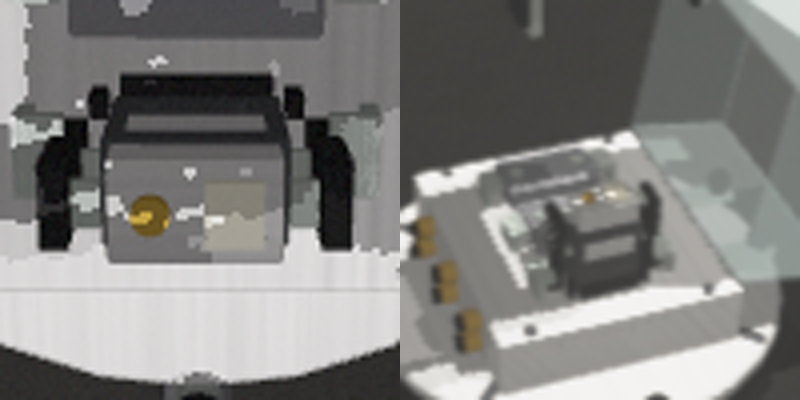

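The cassette's top spans crop x from 105 to 287 and the catches from 37 to 355, so it's centred at px 318.0, against 319.2 predicted. It therefore sits about 1 mm towards -x. I'll correct for that and descend.

apply_moves --pt "0 -0.03 0.25 0" --pt "0 -0.03 0.5 0" --pt "0 -0.03 0.75 0" --pt "0 -0.03 0.95 0" --pt "0 -0.03 0.95 0"

```text
t: 11.02
position: [0.5353, -0.0953, 0.1546]
ee_rot: [0.78, 0.626, -0.001, -0.001]
wrist_force: [0.2, 0.6, -0.2]
grip_width: 1.002
gripper_force: 0.0
```

apply_moves --pt "0 0 0.12 0" --pt "0 0 0.24 0" --pt "0 0 0.36 0" --pt "0 0 0.45 0" --pt "0 0 0.48 0" --pt "0 0 0.48 0"

```text
t: 11.78
position: [0.5356, -0.0955, 0.1072]
ee_rot: [0.78, 0.626, 0.0, -0.0]
wrist_force: [-0.9, 0.6, 0.2]
grip_width: 0.995
gripper_force: 0.0
```

Run:
```python
from h import *
import cv2
info([-.0015,-.046,.108])
w=cams.snapshot("wrist")["color"][:,:,::-1];t=cams.snapshot("side")["color"][:,:,::-1]
cv2.imwrite("pics/d5.png",np.hstack([cv2.resize(w[100:400,170:470],(400,400)),cv2.resize(t[140:260,270:390],(400,400),interpolation=cv2.INTER_CUBIC)]))
```

```text
t 11.775 move [-0.003  0.006 -0.008] turn -0.0 fix [-0.0021 -0.0457  0.1072] w 0.9949459595506991 gf 0.0 F [-0.9  0.6  0.2] q [-0.24  0.18  1.51  0.    1.45 -0.03]
```

View pics/d5.png

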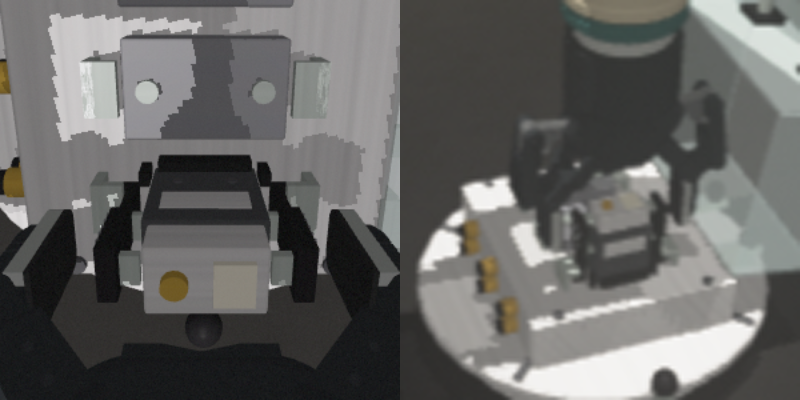

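The catches are centred at crop x≈207 and the fingers at ≈200.5, so I'll shift 2 mm towards +x and then squeeze.

apply_moves --pt "0 0.02 0 0" --pt "0 0.02 0 0"

```text
t: 12.12
position: [0.5378, -0.0959, 0.1076]
ee_rot: [0.78, 0.626, 0.0, 0.0]
wrist_force: [0.2, 0.0, -0.6]
grip_width: 1.003
gripper_force: 0.0
```

apply_moves --pt "0 0 0 0" --pt "0 0 0 0" --pt "0 0 0 0" --pt "0 0 0 0" --pt "0 0 0 0" --pt "0 0 0 0" --pt "0 0 0 0" --pt "0 0 0 0" --jaw 1

```text
t: 13.12
position: [0.5381, -0.096, 0.1103]
ee_rot: [0.78, 0.626, 0.001, 0.001]
wrist_force: [-7.6, 1.7, 16.1]
grip_width: 0.551
gripper_force: 64.6
```

Run:
```python
from h import *
import cv2
info([-.0015,-.046,.108])
w=cams.snapshot("wrist")["color"][:,:,::-1];t=cams.snapshot("side")["color"][:,:,::-1]
cv2.imwrite("pics/d6.png",np.hstack([cv2.resize(w[100:400,170:470],(400,400)),cv2.resize(t[140:260,270:390],(400,400),interpolation=cv2.INTER_CUBIC)]))
```

```text
t 13.125 move [-0.004 -0.019  0.023] turn -0.0 fix [ 0.0004 -0.0456  0.1103] w 0.5512513591326567 gf 64.58151698112488 F [-7.6  1.7 16.1] q [-0.24  0.18  1.5   0.    1.45 -0.03]
```

View pics/d6.png

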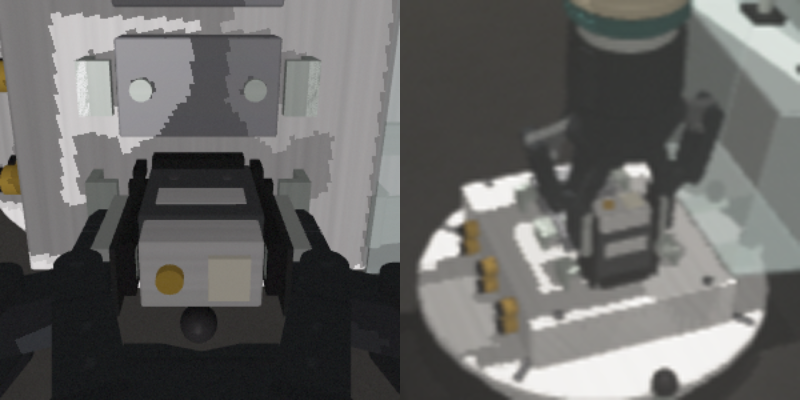

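Both catches are flush against the body (163 px over the catches against 124 px for the 40 mm body, i.e. about 52 mm), with a 64 N grip. Now I'll lift it straight up.

apply_moves --pt "0 0 -0.03 0" --pt "0 0 -0.08 0" --pt "0 0 -0.16 0" --pt "0 0 -0.28 0" --pt "0 0 -0.4 0" --pt "0 0 -0.52 0" --pt "0 0 -0.64 0" --pt "0 0 -0.76 0" --pt "0 0 -0.88 0" --pt "0 0 -0.96 0" --pt "0 0 -1 0" --pt "0 0 -1 0" --pt "0 0 -1 0" --pt "0 0 -1 0"

```text
t: 14.98
position: [0.5374, -0.0958, 0.2069]
ee_rot: [0.78, 0.626, -0.0, -0.0]
wrist_force: [1.2, 0.7, -1.1]
grip_width: 0.55
gripper_force: 61.7
```

Run:
```python
from h import *
import cv2
info([0,-.046,.208])
w=cams.snapshot("wrist")["color"][:,:,::-1];t=cams.snapshot("side")["color"][:,:,::-1]
cv2.imwrite("pics/d7.png",np.hstack([cv2.resize(w[100:400,170:470],(400,400)),cv2.resize(t[60:260,250:450],(400,400),interpolation=cv2.INTER_CUBIC)]))
```

```text
t 14.975 move [-0.003  0.003 -0.011] turn -0.0 fix [-0.0003 -0.0457  0.2069] w 0.5497401841155583 gf 61.74806356430054 F [ 1.2  0.7 -1.1] q [-0.24  0.12  1.38  0.    1.64 -0.03]
```

View pics/d7.png

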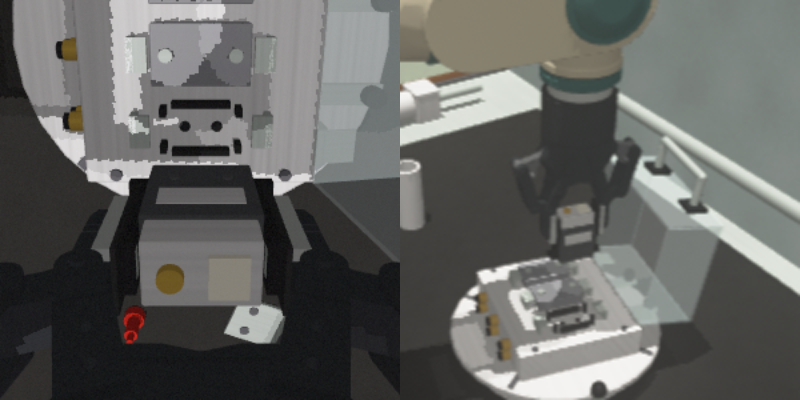

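The cassette is out of its empty station, upright between the pads with the catches in, about 10 cm up. The hood is still open on its stop and the bystanders haven't moved, so I'm handing in.

```bash
python3 -c "
from workcell import job
print(job.finish_job())"
```

```text
the job is handed in; nothing more can be done
None
```

I handed the job in at about 15 s with the hood open on its stop and the cassette held upright and still by its squeezed catches, about 10 cm above its seat; the tube, screw and bracket were never touched, and the hand-in returned no verdict.

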